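# Put the family's toothbrushes and tongue scraper back on their rests

## Robot

A 6-joint arm with a two-finger parallel gripper is mounted at the origin on the work surface. World frame = base frame: x ahead of the robot, y to its left, z up, the work surface at z = 0. Lengths are in mm, angles in rad, forces in N, time in s.
With the tool pointing down it reaches from about 400 to 925 mm from the base axis. Payload 12.5 kg.
Tool frame: the origin (TCP) lies at the centre of the arm's flange, where the gripper is bolted on; the fingertips stand 190 mm ahead of it and the grasp point (between the pads) lies env.grip_point_offset ahead of it (env.grip_point_offset is the distance from the TCP to the grasp point, in mm); z points along the fingers, x is the direction in which the jaws open and shut, and the axes are right-handed (so a half turn about z gives the same grasp; the last joint's range is limited). The gripper opens to 95 mm and grips with 3 to 60 N. Pads are 20 mm wide; open, the fingers measure 119 mm over their backs; the gripper's body (75 mm by 180 mm) begins 59 mm behind the grasp point.
Start: joints at [1.032, 0.491, 1.559, -0, 1.092, -0.106], TCP at [262.111, 567.382, 404.761] pointing down, gripper open.
Joint ranges: [-3.1, 3.1], [-0.84, 2.19], [0.05, 2.79], [-1.13, 4.28], [0.06, 2.93], [-2.69, 2.69]. Speed limits (rad/s): [2.22, 2.22, 2.79, 3.14, 3.14, 3.14].

## Interface

Orientations are given as [roll, pitch, yaw] about the fixed x, y, z axes, in that order (R = Rz(yaw) Ry(pitch) Rx(roll)).
In Python, from cell import state, read_camera, camera_model, job_done, env gives the robot as it stands.
- The arm moves only by the tool arm_command, never from a script. Its argument "steps" is a list of rows, each a list of 6 numbers: the shift along the tool's x, y, z in cm, then the turn, a rotation vector about the tool's x, y, z in degrees. In form: [[dx, dy, dz, rx, ry, rz], ...]. A call has 1 to 12 rows; each row is the pose to reach, as a shift and turn from the pose commanded when the call began, along the tool's axes at that moment; what a row does not reach only later rows make up. A row lasts 1/12 s, in which the tool goes at most 41.7 mm and 7.16 degrees, less where a joint would pass 70% of its speed; a pose out of reach is approached as far as the arm can. A call with a gripper value outside its range is refused whole. "jaw" is the finger opening in cm, from 0 to 9.51, set as the call begins (left out, the last holds). The fingers move at their own pace and stop on an object; the grip force is fixed at half the most. Time passes only in rows, so rows that repeat a pose let the fingers close. It gives the time, the measured TCP pose, the force and the opening at its end, in the units of the state.
- state(): the state, without advancing time (a new reading comes with each control period).
- read_camera(name): name is "scene" or "side" or "wrist"; returns the picture (400x640x3 uint8, red, green, blue); there is no depth.
- camera_model(name): a dict with "K" (3x3 intrinsics, pixels), "xyz" and "rotation" of the camera in the world. Camera axes: x right, y up, looking along -z (the intrinsics and any distortion apply to the point x, -y, -z); pixel columns grow to the right and rows downward; lengths in mm; the calibration is good to about 2 mm. A picture is of the moment at which its call begins: read the wrist's pose just before it. camera_model takes no time and is no camera call; for the wrist camera it gives the pose at the moment of the call.
- job_done(): hands the job in, once; it reports no verdict.
The state is a dict: "t": time; "joints": joint angles; "qvel": joint speeds; "tau": joint torques, N m; "eef_pos": TCP position; "tcp_rot": TCP orientation; "ft_force": force on the tool from outside, world axes, zero at the start; "moment": the same for the moment, N m; "opening": opening from 0.0 (shut) to 1.0 (fully open).
Only numpy, scipy, OpenCV 4.12 (cv2) and the standard library are available. Lean on these libraries where they do the work, as an engineer would, in place of code of your own. Each camera call takes 0.05 s, during which the arm holds its last target. There are 200 camera calls.

## Task

Gather the three toothbrushes and the tongue scraper from the sink ledge into the clear organiser: the red, blue and green brush each on the rest of its own colour and the scraper on the black rest, each lying level, centred in both notches of its rest and straight along it (either way round). Leave the yellow cleaning brush and the steel ear pick where they lie, they do not belong in the set.

Things in the scene. Friction and masses are not known exactly. Their poses are not given: they have to be found in the camera images.
- brush_red_mid (a point): Toothbrush, red handle, white bristles up, loose, 25 g, 160 mm long. Point: half-way along, 7 mm above its flat underside. x towards the head, z up. Handle 14 mm wide and high, from 80 mm behind the point to 22 mm ahead (grip across y at the point); then a neck 8 mm wide, 9 high, and a head 13 mm wide, 15 high with bristles.
- brush_blue_mid (a point): Toothbrush, blue handle, white bristles up, loose, 25 g, 160 mm long. Point: half-way along, 7 mm above its flat underside. x towards the head, z up. Handle 14 mm wide and high, from 80 mm behind the point to 22 mm ahead (grip across y at the point); then a neck 8 mm wide, 9 high, and a head 13 mm wide, 15 high with bristles.
- brush_green_mid (a point): Toothbrush, green handle, white bristles up, loose, 25 g, 160 mm long. Point: half-way along, 7 mm above its flat underside. x towards the head, z up. Handle 14 mm wide and high, from 80 mm behind the point to 22 mm ahead (grip across y at the point); then a neck 8 mm wide, 9 high, and a head 13 mm wide, 15 high with bristles.
- scraper_mid (a point): Tongue scraper: black handle, steel loop at one end, lying flat, loose, 30 g, 155 mm long. Point: in the handle, 5 mm above the flat underside. x towards the loop, z up. Handle 12 mm wide, 10 high, from 75 mm behind the point to 20 mm ahead (grip across y at the point); then a shank 6 mm wide, 4 high, and a loop 24 mm wide that ends 80 mm ahead.
- rest_red_bed (a point): Red rest fixed in the clear organiser: 2 notched blocks at x -45 and +45 mm, 8 mm thick, 46 wide; notch 34 mm wide, sides 7 high. Point: lane middle at notch-floor height, 20 mm above ledge. x along lane, z up. Between the blocks fingertips have room down to 6 mm above ledge. Rests 58 mm apart in y, order varies. Organiser 190 x 250 mm, rim 18 mm high.
- rest_blue_bed (a point): Blue rest fixed in the clear organiser: 2 notched blocks at x -45 and +45 mm, 8 mm thick, 46 wide; notch 34 mm wide, sides 7 high. Point: lane middle at notch-floor height, 20 mm above ledge. x along lane, z up. Between the blocks fingertips have room down to 6 mm above ledge. Rests 58 mm apart in y, order varies. Organiser 190 x 250 mm, rim 18 mm high.
- rest_green_bed (a point): Green rest fixed in the clear organiser: 2 notched blocks at x -45 and +45 mm, 8 mm thick, 46 wide; notch 34 mm wide, sides 7 high. Point: lane middle at notch-floor height, 20 mm above ledge. x along lane, z up. Between the blocks fingertips have room down to 6 mm above ledge. Rests 58 mm apart in y, order varies. Organiser 190 x 250 mm, rim 18 mm high.
- rest_black_bed (a point): Black rest fixed in the clear organiser: 2 notched blocks at x -45 and +45 mm, 8 mm thick, 46 wide; notch 34 mm wide, sides 7 high. Point: lane middle at notch-floor height, 20 mm above ledge. x along lane, z up. Between the blocks fingertips have room down to 6 mm above ledge. Rests 58 mm apart in y, order varies. Organiser 190 x 250 mm, rim 18 mm high.
- old_brush_mid (a point): Look-alike, not of the set: worn cleaning brush of toothbrush shape, yellow handle, splayed black bristles up, loose, 160 mm long, 14 wide. Point: half-way along, 7 mm above its underside; x towards the head. Leave it.
- ear_pick_mid (a point): Look-alike, not of the set: thin dark steel ear pick, loose, 111 mm long, 7 wide, 6 high. Point: its middle, 3 mm above its underside; x along it. Leave it.

How it is judged (in metres and radians):
At the end, for the whole second after the job is handed in: Each brush on its colour's rest, the scraper on the black one: middles within 15 mm from above, height within 4 mm, along the rest and level to 0.2 rad, either way round, released and at rest. Yellow brush and ear pick within 20 mm of their start (horizontal distance between brush_red_mid and rest_red_bed below 0.015 m and angle between the x axis of brush_red_mid and the x axis of rest_red_bed, either way round below 0.2 rad and angle between each of brush_red_mid, brush_blue_mid, brush_green_mid, scraper_mid's own z axis and vertical below 0.2 rad and z of brush_red_mid in the frame of rest_red_bed between 0.003 and 0.011 m and linear speed of each of brush_red, brush_blue, brush_green, scraper below 0.02 m/s and angular speed of each of brush_red, brush_blue, brush_green, scraper below 0.2 rad/s and horizontal distance between brush_blue_mid and rest_blue_bed below 0.015 m and angle between the x axis of brush_blue_mid and the x axis of rest_blue_bed, either way round below 0.2 rad and z of brush_blue_mid in the frame of rest_blue_bed between 0.003 and 0.011 m and horizontal distance between brush_green_mid and rest_green_bed below 0.015 m and angle between the x axis of brush_green_mid and the x axis of rest_green_bed, either way round below 0.2 rad and z of brush_green_mid in the frame of rest_green_bed between 0.003 and 0.011 m and horizontal distance between scraper_mid and rest_black_bed below 0.015 m and angle between the x axis of scraper_mid and the x axis of rest_black_bed, either way round below 0.2 rad and z of scraper_mid in the frame of rest_black_bed between 0.001 and 0.009 m and distance of each of old_brush_mid, ear_pick_mid from where it was at the start of the episode below 0.02 m); the robot touches nothing.
It fails at once if the yellow cleaning brush was moved by more than 20 mm (distance of old_brush_mid from where it was at the start of the episode above 0.02 m).
It fails at once if the ear pick was moved by more than 20 mm (distance of ear_pick_mid from where it was at the start of the episode above 0.02 m).
It also fails if it takes over 96 s, if anything falls off the work surface, if the arm or the gripper's body presses on something with over 40 N, if the wrist force passes 120 N, or if a joint passes its speed limit or range.

## Working session

There is one attempt and no reset: what is moved stays moved. The work goes in short steps, Python scripts to look and compute and a tool call to move; the robot and the scene stay as the last step left them, time stands still between calls to the robot, and variables do not carry over. Pictures are saved under pics/ and viewed, about 12 in all and at most 16, crops included, and the job is handed in when it is done.

Besides the shell and the picture viewer there is one more tool, called by a JSON object that holds its "name" and its "arguments", one argument or row to a line. arm_command: Moves the arm, as the interface text tells. Its arguments: {"type":"object","properties":{"steps":{"type":"array"},"jaw":{"type":"number"}},"required":["steps"]}

```bash
mkdir -p pics; ls; python3 - <<'E'
from cell import *
import cv2
s=state();print(s);print(env.grip_point_offset)
for n in("scene","side","wrist"):
    m=camera_model(n);print(n,m)
    cv2.imwrite(f"pics/{n}0.png",read_camera(n)[...,::-1])
E
```

```text
pics
{'t': 0.0, 'joints': array([ 1.03239136e+00,  4.91548743e-01,  1.55944980e+00, -2.79815676e-05,
        1.09170911e+00, -1.05576065e-01]), 'qvel': array([ 0.00045537,  0.00025395,  0.0013702 ,  0.00068456,  0.00095109,
       -0.00070551]), 'tau': array([ 1.27252984e-03, -6.12651443e+01, -2.58173543e+01,  6.92671048e-02,
        4.83260828e-02, -1.14104346e-04]), 'eef_pos': array([262.09924119, 567.34787391, 404.16823278]), 'tcp_rot': array([-3.14149983e+00,  1.11140880e-03,  1.13798039e+00]), 'ft_force': array([-0.62964222,  0.60706898,  0.38512267]), 'moment': array([-0.01694721,  0.06562778,  0.0217793 ]), 'opening': 0.9981640527200374}
171.3
scene {'K': array([[387.23636612,   0.        , 318.7829317 ],
       [  0.        , 387.23636612, 202.47232629],
       [  0.        ,   0.        ,   1.        ]]), 'xyz': array([ 890.97633726, -172.13037799,  720.38993404]), 'rotation': array([ 5.60355526e-01, -5.82397486e-04,  1.13701978e+00])}
side {'K': array([[449.35078095,   0.        , 314.46872494],
       [  0.        , 449.35078095, 203.06881282],
       [  0.        ,   0.        ,   1.        ]]), 'xyz': array([  61.89818217, -745.68973731,  793.09418073]), 'rotation': array([ 0.85321057, -0.00743492, -0.55669487])}
wrist {'K': array([[292.14311955,   0.        , 322.3180905 ],
       [  0.        , 292.14311955, 199.76180893],
       [  0.        ,   0.        ,   1.        ]]), 'xyz': array([187.89629235, 602.09366928, 384.07978187]), 'rotation': array([-2.91600665e-01,  4.14135741e-04,  1.13881520e+00])}
```

View pics/scene0.png

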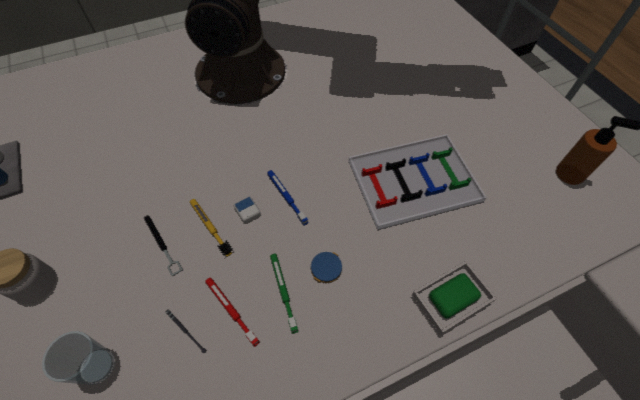

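View pics/side0.png

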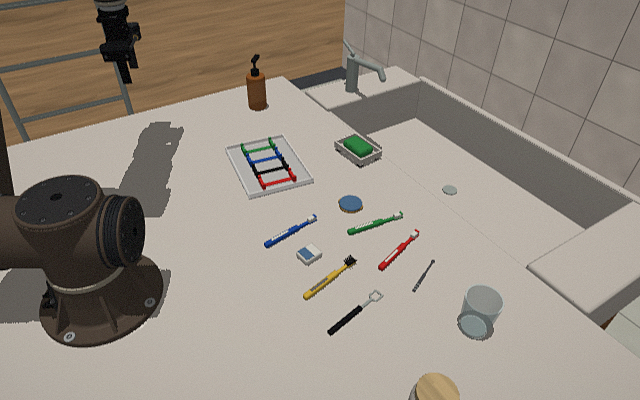

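The scene view shows the organiser (350–480, 140–220) with lanes red, black, blue, green. Red lies at (208,280)-(256,342), blue at (269,172)-(304,221), green at (273,256)-(294,329) and the scraper at (147,218)-(175,272). Yellow lies between the scraper and blue, and the pick is near (185,330). The side view agrees.

```bash
cat > h.py <<'E'
import numpy as np, cv2
from scipy.spatial.transform import Rotation as Ro
from cell import *
def cast(m,uv,z):
    uv=np.atleast_2d(uv).astype(float);K=m["K"]
    d=np.c_[(uv[:,0]-K[0,2])/K[0,0],-(uv[:,1]-K[1,2])/K[1,1],-np.ones(len(uv))]
    d=Ro.from_euler("xyz",m["rotation"]).apply(d);o=m["xyz"]
    return (o+d*((z-o[2])/d[:,2])[:,None])[:,:2]
def mask(im,c):
    h,s,v=cv2.split(cv2.cvtColor(im,cv2.COLOR_RGB2HSV))
    return {"red":((h<8)|(h>172))&(s>130)&(v>50),"blue":(h>100)&(h<128)&(s>130)&(v>40),
     "green":(h>48)&(h<85)&(s>110)&(v>30),"black":(v<60)&(s<90)}[c]
def pts(im,c,box):
    k=mask(im,c).astype(np.uint8);u0,v0,u1,v1=box
    r=np.zeros_like(k);r[v0:v1,u0:u1]=k[v0:v1,u0:u1]
    n,l,st,_=cv2.connectedComponentsWithStats(r,connectivity=8)
    keep=[i for i in range(1,n) if st[i,4]>6]
    v,u=np.where(np.isin(l,keep));return np.c_[u,v]
def line(P):
    vx,vy,x,y=cv2.fitLine(P.astype(np.float32),cv2.DIST_HUBER,0,.01,.01).ravel()
    a=np.array([vx,vy]);t=(P-[x,y])@a
    return np.array([x,y]),a,np.percentile(t,.5),np.percentile(t,99.5)
def go(x,y,z,yaw):
    s=state();R=Ro.from_euler("xyz",s["tcp_rot"])
    T=Ro.from_euler("xyz",[np.pi,0,yaw]);p=R.inv().apply(np.array([x,y,z])-s["eef_pos"])/10
    r=np.degrees((R.inv()*T).as_rotvec());return np.round(np.r_[p,r],2).tolist()
E
python3 - <<'E'
from h import *
B={"scene":{"red":(200,270,265,350),"blue":(262,165,312,226),"green":(266,248,302,335),"black":(140,210,186,262)},
"side":{"red":(372,225,424,274),"blue":(258,210,322,250),"green":(340,206,408,240),"black":(322,300,368,338)}}
Rb={"scene":(352,140,478,220),"side":(230,135,306,194)}
for n in B:
    im=cv2.imread(f"pics/{n}0.png")[...,::-1].copy();m=camera_model(n)
    for c in B[n]:
        P=cast(m,pts(im,c,B[n][c]),10);o,a,t0,t1=line(P)
        print(n,c,len(P),"ends",(o+a*t0).round(),(o+a*t1).round(),"len",round(t1-t0),"ang",round(np.degrees(np.arctan2(a[1],a[0])),1))
        P=cast(m,pts(im,c,Rb[n]),22);(cx,cy),wh,ang=cv2.minAreaRect(P.astype(np.float32))
        print("   rest",round(cx),round(cy),np.round(wh),round(ang,1),P.mean(0).round())
E
```

```text
scene red 366 ends [ 554. -253.] [ 707. -208.] len 159 ang 16.3
   rest 508 151 [ 49. 107.] 81.1 [511. 148.]
scene blue 187 ends [364. -56.] [514. -31.] len 153 ang 9.4
   rest 525 265 [ 52. 106.] 82.2 [527. 261.]
scene green 232 ends [ 559. -120.] [ 713. -138.] len 155 ang -6.5
   rest 534 322 [ 54. 105.] 81.9 [537. 317.]
scene black 186 ends [ 364. -331.] [ 457. -313.] len 95 ang 10.8
   rest 518 207 [ 54. 108.] 81.6 [521. 204.]
side red 211 ends [ 547. -258.] [ 705. -210.] len 166 ang 17.0
   rest 500 149 [ 68. 102.] 81.0 [498. 140.]
side blue 206 ends [358. -58.] [488. -40.] len 132 ang 8.1
   rest 518 260 [ 68. 101.] 80.2 [514. 253.]
side green 193 ends [ 553. -125.] [ 684. -141.] len 132 ang -6.9
   rest 526 317 [ 68. 100.] 79.3 [525. 309.]
side black 179 ends [ 356. -336.] [ 449. -318.] len 95 ang 11.0
   rest 508 201 [ 65. 104.] 82.9 [511. 196.]
```

```bash
python3 -c "
from h import *
print(go(480,0,440,np.pi/2))"
```

```text
[-42.37, 43.58, -3.54, -0.01, 0.04, -24.8]
```

{"name": "arm_command", "arguments": {
  "steps": [
    [-42.4,43.6,-3.5,0,0,-24.8],
    [-42.4,43.6,-3.5,0,0,-24.8],
    [-42.4,43.6,-3.5,0,0,-24.8],
    [-42.4,43.6,-3.5,0,0,-24.8],
    [-42.4,43.6,-3.5,0,0,-24.8],
    [-42.4,43.6,-3.5,0,0,-24.8],
    [-42.4,43.6,-3.5,0,0,-24.8],
    [-42.4,43.6,-3.5,0,0,-24.8],
    [-42.4,43.6,-3.5,0,0,-24.8],
    [-42.4,43.6,-3.5,0,0,-24.8],
    [-42.4,43.6,-3.5,0,0,-24.8],
    [-42.4,43.6,-3.5,0,0,-24.8]
  ],
  "jaw": 4.0
}}

```text
t: 1.15
eef_pos: [440.5, 101.1, 433.6]
tcp_rot: [3.141, -0.0, 1.571]
ft_force: [1.1, 1.2, 0.2]
opening: 0.425
```

{"name": "arm_command", "arguments": {
  "steps": [
    [0,0,0,0,0,0],
    [0,0,0,0,0,0]
  ]
}}

```text
t: 1.32
eef_pos: [440.9, 101.3, 433.3]
tcp_rot: [-3.142, -0.0, 1.566]
ft_force: [-0.1, 0.8, 0.6]
opening: 0.421
```

{"name": "arm_command", "arguments": {
  "steps": [
    [-4,2,0,0,0,0],
    [-8,4,0,0,0,0],
    [-10,4,0,0,0,0],
    [-10,4,0,0,0,0],
    [-10,4,0,0,0,0]
  ]
}}

```text
t: 1.73
eef_pos: [480.3, 3.5, 433.0]
tcp_rot: [-3.141, -0.0, 1.57]
ft_force: [0.0, 1.1, -0.0]
opening: 0.421
```

```bash
python3 -c "
from h import *
m=camera_model('wrist');np.save('w1.npy',m,allow_pickle=True);print(m['xyz'],state()['eef_pos'])
cv2.imwrite('pics/w1.png',read_camera('wrist')[...,::-1])"
```

```text
[398.59391558   4.15271492 412.89753336] [480.29907348   3.45827699 432.99540595]
```

View pics/w1.png

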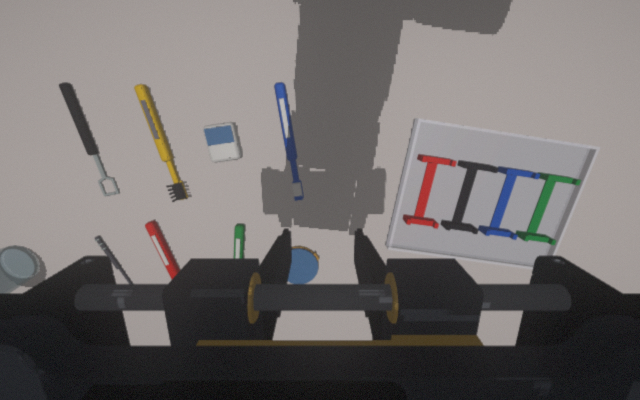

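The wrist view shows the organiser complete (388–594, 120–268), the blue brush (277,85)-(297,198) and the scraper handle (65,85)-(93,153). The gripper hides the red and green heads, but their tails are visible at (150,223) and (239,226).

```bash
python3 - <<'E'
from h import *
m=np.load('w1.npy',allow_pickle=True).item();im=cv2.imread("pics/w1.png")[...,::-1].copy()
for c,b in {"red":(140,215,180,280),"blue":(268,78,308,192),"green":(228,218,250,256),"black":(55,78,100,155)}.items():
    P=cast(m,pts(im,c,b),10);o,a,t0,t1=line(P)
    print(c,len(P),"ends",(o+a*t0).round(),(o+a*t1).round(),"len",round(t1-t0),"ang",round(np.degrees(np.arctan2(a[1],a[0])),1))
    P=cast(m,pts(im,c,(395,145,585,250)),24);(cx,cy),wh,ang=cv2.minAreaRect(P.astype(np.float32))
    print("   rest",round(cx),round(cy),np.round(wh),round(ang,1),P.mean(0).round())
E
```

```text
red 378 ends [ 554. -249.] [ 643. -223.] len 93 ang 16.6
   rest 504 152 [48. 98.] 81.1 [502. 148.]
blue 182 ends [363. -50.] [442. -44.] len 79 ang 4.3
   rest 522 269 [47. 97.] 81.1 [518. 260.]
green 119 ends [ 560. -119.] [ 607. -118.] len 47 ang 1.6
   rest 531 326 [46. 98.] 81.2 [527. 316.]
black 427 ends [ 364. -326.] [ 451. -308.] len 89 ang 11.8
   rest 513 207 [53. 96.] 81.1 [512. 203.]
```

```bash
python3 -c "
from h import *
print(go(442,-42,260,np.radians(99)));print(go(442,-42,194,np.radians(99)))"
```

```text
[-4.62, -3.8, 17.31, -0.04, -0.03, -8.98]
[-4.62, -3.79, 23.91, -0.04, -0.03, -8.98]
```

{"name": "arm_command", "arguments": {
  "steps": [
    [-4.6,-3.8,17.3,0,0,-9],
    [-4.6,-3.8,17.3,0,0,-9],
    [-4.6,-3.8,17.3,0,0,-9],
    [-4.6,-3.8,17.3,0,0,-9],
    [-4.6,-3.8,17.3,0,0,-9],
    [-4.6,-3.8,17.3,0,0,-9],
    [-4.6,-3.8,17.3,0,0,-9],
    [-4.6,-3.8,17.3,0,0,-9]
  ]
}}

```text
t: 2.45
eef_pos: [443.0, -41.8, 261.5]
tcp_rot: [3.14, 0.001, 1.729]
ft_force: [-0.5, 0.2, -0.4]
opening: 0.42
```

```bash
python3 -c "
from h import *
m=camera_model('wrist');im=read_camera('wrist')
cv2.imwrite('pics/w2.png',im[...,::-1])
print(go(442,-42,194,np.radians(99)))
P=cast(m,pts(im,'blue',(200,0,420,260)),10);o,a,t0,t1=line(P);print(o+a*t0,o+a*t1,np.degrees(np.arctan2(a[1],a[0])))"
```

```text
[0.02, -0.11, 6.78, 0.14, 0.05, 0.09]
[363.56836031 -50.59766602] [485.19198055 -35.00379438] 7.306268
```

View pics/w2.png

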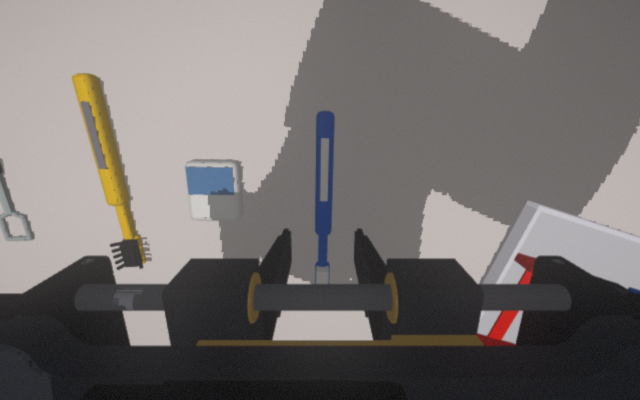

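The brush lies centred between the fingers (323, 110–285), so I descend and grip.

{"name": "arm_command", "arguments": {
  "steps": [
    [0,0,3.4,0,0,1],
    [0,0,6.7,0,0,1.5],
    [0,0,6.7,0,0,1.5],
    [0,0,6.7,0,0,1.5]
  ]
}}

```text
t: 2.83
eef_pos: [443.0, -42.4, 193.4]
tcp_rot: [3.141, 0.0, 1.703]
ft_force: [-0.1, 0.1, -0.1]
opening: 0.417
```

{"name": "arm_command", "arguments": {
  "jaw": 0,
  "steps": [
    [0,0,0,0,0,0],
    [0,0,0,0,0,0],
    [0,0,0,0,0,0],
    [0,0,0,0,0,0],
    [0,0,0,0,0,0],
    [0,0,0,0,0,0],
    [0,0,-2,0,0,0],
    [0,0,-5,0,0,0],
    [0,0,-7,0,0,0],
    [0,0,-7,0,0,0]
  ]
}}

```text
t: 3.67
eef_pos: [442.7, -42.9, 266.4]
tcp_rot: [3.137, 0.002, 1.702]
ft_force: [0.5, 1.3, -0.3]
opening: 0.145
```

```bash
python3 -c "
from h import *
print(go(523,266,265,np.radians(81.1)))"
```

```text
[29.58, 12.0, 0.15, 0.29, 0.06, 16.41]
```

{"name": "arm_command", "arguments": {
  "steps": [
    [29.6,12,0,0,0,16.4],
    [29.6,12,0,0,0,16.4],
    [29.6,12,0,0,0,16.4],
    [29.6,12,0,0,0,16.4],
    [29.6,12,0,0,0,16.4],
    [29.6,12,0,0,0,16.4],
    [29.6,12,0,0,0,16.4],
    [29.6,12,0,0,0,16.4],
    [29.6,12,0,0,0,16.4],
    [29.6,12,0,0,0,16.4],
    [29.6,12,0,0,0,16.4],
    [29.6,12,0,0,0,16.4]
  ]
}}

```text
t: 4.67
eef_pos: [522.5, 265.2, 263.0]
tcp_rot: [-3.141, 0.001, 1.414]
ft_force: [-1.0, 0.3, 0.5]
opening: 0.143
```

```bash
python3 -c "
from h import *
m=camera_model('wrist');im=read_camera('wrist')
cv2.imwrite('pics/w3.png',im[...,::-1])
print(go(523,266,215,np.radians(81.1)))"
```

```text
[0.1, 0.03, 4.82, -0.04, 0.02, -0.08]
```

View pics/w3.png

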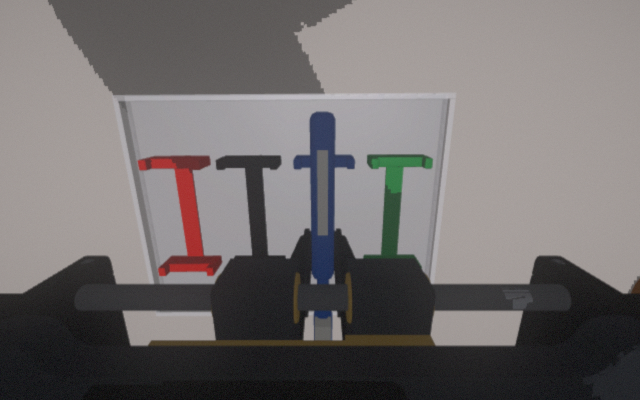

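The brush is straight over the blue rest, centred on it at column 323, so I lower and release.

{"name": "arm_command", "arguments": {
  "steps": [
    [0,0,2.5,0,0,0],
    [0,0,4.0,0,0,0],
    [0,0,4.8,0,0,0],
    [0,0,4.8,0,0,0],
    [0,0,4.8,0,0,0]
  ]
}}

```text
t: 5.13
eef_pos: [522.9, 265.6, 215.5]
tcp_rot: [-3.141, 0.0, 1.414]
ft_force: [0.6, 0.3, -0.1]
opening: 0.144
```

{"name": "arm_command", "arguments": {
  "jaw": 3.5,
  "steps": [
    [0,0,0,0,0,0],
    [0,0,0,0,0,0],
    [0,0,0,0,0,0],
    [0,0,0,0,0,0],
    [0,0,-3,0,0,0],
    [0,0,-6,0,0,0],
    [0,0,-8,0,0,0],
    [0,0,-8,0,0,0]
  ]
}}

```text
t: 5.8
eef_pos: [523.1, 266.5, 299.5]
tcp_rot: [3.136, -0.003, 1.416]
ft_force: [-0.1, 0.5, 0.1]
opening: 0.369
```

```bash
python3 -c "
from h import *
print(go(638,-129,265,np.radians(83.5)))
im=read_camera('scene')[120:240,330:500,::-1]
cv2.imwrite('pics/s1.png',cv2.resize(im,None,fx=4,fy=4))"
```

```text
[-37.32, 17.44, 3.43, 0.32, -0.18, -2.39]
```

View pics/s1.png

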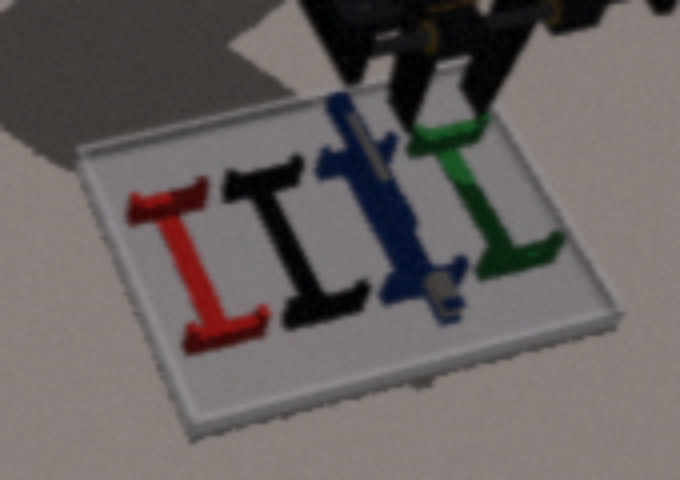

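Blue is seated in both notches. Green is next.

{"name": "arm_command", "arguments": {
  "jaw": 4.0,
  "steps": [
    [-37.3,17.4,3.0,0.3,0,-2.4],
    [-37.3,17.4,3.0,0.3,0,-2.4],
    [-37.3,17.4,3.0,0.3,0,-2.4],
    [-37.3,17.4,3.0,0.3,0,-2.4],
    [-37.3,17.4,3.0,0.3,0,-2.4],
    [-37.3,17.4,3.0,0.3,0,-2.4],
    [-37.3,17.4,3.0,0.3,0,-2.4],
    [-37.3,17.4,3.0,0.3,0,-2.4],
    [-37.3,17.4,3.0,0.3,0,-2.4],
    [-37.3,17.4,3.0,0.3,0,-2.4],
    [-37.3,17.4,3.0,0.3,0,-2.4],
    [-37.3,17.4,3.0,0.3,0,-2.4]
  ]
}}

```text
t: 6.85
eef_pos: [636.7, -131.0, 263.7]
tcp_rot: [-3.134, -0.001, 1.454]
ft_force: [-0.7, -0.1, -0.0]
opening: 0.421
```

```bash
python3 -c "
from h import *
m=camera_model('wrist');im=read_camera('wrist')
print(go(638,-129,194,np.radians(83.5)))
P=cast(m,pts(im,'green',(200,0,440,260)),10);o,a,t0,t1=line(P);print(o+a*t0,o+a*t1,np.degrees(np.arctan2(a[1],a[0])))"
```

```text
[0.06, 0.19, 7.0, -0.42, -0.04, -0.08]
[ 559.32464801 -118.05468865] [ 678.0691344  -133.40563603] -7.3661795
```

{"name": "arm_command", "arguments": {
  "steps": [
    [0.1,0.2,3.5,-0.4,0,0.5],
    [0.1,0.2,7.0,-0.4,0,0.5],
    [0.1,0.2,7.0,-0.4,0,0.5],
    [0.1,0.2,7.0,-0.4,0,0.5]
  ]
}}

```text
t: 7.23
eef_pos: [638.3, -126.7, 194.1]
tcp_rot: [-3.141, -0.001, 1.45]
ft_force: [-0.5, -0.3, 0.2]
opening: 0.419
```

{"name": "arm_command", "arguments": {
  "jaw": 0,
  "steps": [
    [0,0,0,0,0,0],
    [0,0,0,0,0,0],
    [0,0,0,0,0,0],
    [0,0,0,0,0,0],
    [0,0,0,0,0,0],
    [0,0,0,0,0,0],
    [0,0,-2,0,0,0],
    [0,0,-5,0,0,0],
    [0,0,-8,0,0,0],
    [0,0,-8,0,0,0]
  ]
}}

```text
t: 8.07
eef_pos: [639.3, -128.6, 280.9]
tcp_rot: [3.132, 0.001, 1.449]
ft_force: [0.9, -0.1, 0.1]
opening: 0.147
```

```bash
python3 -c "
from h import *
print(go(532,323,275,np.radians(81.1)))"
```

```text
[43.51, -16.16, 0.38, 0.54, 0.06, 1.9]
```

{"name": "arm_command", "arguments": {
  "steps": [
    [43.5,-16.2,0.2,0.3,0,1.9],
    [43.5,-16.2,0.2,0.3,0,1.9],
    [43.5,-16.2,0.2,0.3,0,1.9],
    [43.5,-16.2,0.2,0.3,0,1.9],
    [43.5,-16.2,0.2,0.3,0,1.9],
    [43.5,-16.2,0.2,0.3,0,1.9],
    [43.5,-16.2,0.2,0.3,0,1.9],
    [43.5,-16.2,0.2,0.3,0,1.9],
    [43.5,-16.2,0.2,0.3,0,1.9],
    [43.5,-16.2,0.2,0.3,0,1.9],
    [43.5,-16.2,0.2,0.3,0,1.9],
    [43.5,-16.2,0.2,0.3,0,1.9]
  ]
}}

```text
t: 9.07
eef_pos: [528.7, 328.3, 272.9]
tcp_rot: [-3.138, -0.001, 1.419]
ft_force: [0.1, 0.1, -0.3]
opening: 0.142
```

{"name": "arm_command", "arguments": {
  "steps": [
    [0,0,0,0,0,0],
    [0,0,0,0,0,0]
  ]
}}

```text
t: 9.23
eef_pos: [530.6, 323.1, 272.8]
tcp_rot: [-3.138, 0.0, 1.416]
ft_force: [-0.6, -0.8, -0.8]
opening: 0.143
```

```bash
python3 -c "
from h import *
print(go(532,323,215,np.radians(81.1)))"
```

```text
[0.02, 0.17, 5.78, -0.21, 0.02, 0.06]
```

{"name": "arm_command", "arguments": {
  "steps": [
    [0,0.2,3,-0.2,0,0],
    [0,0.2,5.0,-0.2,0,0],
    [0,0.2,5.8,-0.2,0,0],
    [0,0.2,5.8,-0.2,0,0],
    [0,0.2,5.8,-0.2,0,0]
  ]
}}

```text
t: 9.65
eef_pos: [533.2, 321.4, 215.0]
tcp_rot: [-3.141, 0.0, 1.414]
ft_force: [-0.4, 0.4, 0.2]
opening: 0.144
```

{"name": "arm_command", "arguments": {
  "jaw": 3.0,
  "steps": [
    [0,0,0,0,0,0],
    [0,0,0,0,0,0],
    [0,0,0,0,0,0],
    [0,0,0,0,0,0],
    [0,0,-3,0,0,0],
    [0,0,-6,0,0,0],
    [0,0,-8,0,0,0],
    [0,0,-8,0,0,0]
  ]
}}

```text
t: 10.32
eef_pos: [532.9, 323.2, 299.5]
tcp_rot: [3.136, -0.004, 1.416]
ft_force: [0.1, -1.5, -0.3]
opening: 0.317
```

```bash
python3 -c "
from h import *
print(go(630,-229,265,np.radians(106.5)))"
```

```text
[-53.07, 18.1, 3.35, 0.35, -0.15, -25.38]
```

{"name": "arm_command", "arguments": {
  "jaw": 4.0,
  "steps": [
    [-53,18.1,2.8,0.3,0,-25.4],
    [-53,18.1,2.8,0.3,0,-25.4],
    [-53,18.1,2.8,0.3,0,-25.4],
    [-53,18.1,2.8,0.3,0,-25.4],
    [-53,18.1,2.8,0.3,0,-25.4],
    [-53,18.1,2.8,0.3,0,-25.4],
    [-53,18.1,2.8,0.3,0,-25.4],
    [-53,18.1,2.8,0.3,0,-25.4],
    [-53,18.1,2.8,0.3,0,-25.4],
    [-53,18.1,2.8,0.3,0,-25.4],
    [-53,18.1,2.8,0.3,0,-25.4],
    [-53,18.1,2.8,0.3,0,-25.4]
  ]
}}

```text
t: 11.32
eef_pos: [617.6, -164.6, 269.8]
tcp_rot: [-3.136, -0.002, 1.859]
ft_force: [0.6, -0.5, 0.4]
opening: 0.42
```

```bash
python3 -c "
from h import *
print(go(630,-229,262,np.radians(106.5)))"
```

```text
[-6.53, -0.63, 0.77, -0.31, -0.09, -0.0]
```

{"name": "arm_command", "arguments": {
  "steps": [
    [-3,-0.6,0.5,-0.3,0,0],
    [-5,-0.6,0.5,-0.3,0,0],
    [-5,-0.6,0.5,-0.3,0,0],
    [-5,-0.6,0.5,-0.3,0,0]
  ]
}}

```text
t: 11.65
eef_pos: [625.9, -212.9, 264.6]
tcp_rot: [-3.141, -0.002, 1.857]
ft_force: [-0.3, -0.5, -0.1]
opening: 0.418
```

```bash
python3 -c "
from h import *
m=camera_model('wrist');im=read_camera('wrist')
print(go(630,-229,194,np.radians(106.5)))
P=cast(m,pts(im,'red',(200,0,440,260)),10);o,a,t0,t1=line(P);print(len(P),o+a*t0,o+a*t1,np.degrees(np.arctan2(a[1],a[0])))"
```

```text
[-1.78, -0.09, 7.07, -0.03, -0.12, -0.02]
1484 [ 553.79318797 -251.59267168] [ 672.46954224 -216.75614265] 16.359194
```

{"name": "arm_command", "arguments": {
  "steps": [
    [-1.8,-0.1,0,0,-0.1,0],
    [-1.8,-0.1,0,0,-0.1,0],
    [-1.8,-0.1,0,0,-0.1,0],
    [-1.8,-0.1,3.5,0,-0.1,0],
    [-1.8,-0.1,7.0,0,-0.1,0],
    [-1.8,-0.1,7.0,0,-0.1,0],
    [-1.8,-0.1,7.0,0,-0.1,0]
  ]
}}

```text
t: 12.28
eef_pos: [630.2, -228.2, 194.4]
tcp_rot: [-3.14, -0.001, 1.86]
ft_force: [-0.7, 0.9, 1.1]
opening: 0.42
```

{"name": "arm_command", "arguments": {
  "jaw": 0,
  "steps": [
    [0,0,0,0,0,0],
    [0,0,0,0,0,0],
    [0,0,0,0,0,0],
    [0,0,0,0,0,0],
    [0,0,0,0,0,0],
    [0,0,0,0,0,0],
    [0,0,-2,0,0,0],
    [0,0,-5,0,0,0],
    [0,0,-8,0,0,0],
    [0,0,-8,0,0,0]
  ]
}}

```text
t: 13.12
eef_pos: [631.1, -229.9, 281.1]
tcp_rot: [3.136, 0.006, 1.859]
ft_force: [1.0, -0.9, -0.5]
opening: 0.145
```

```bash
python3 -c "
from h import *
print(go(506,151,275,np.radians(81.1)))"
```

```text
[40.08, -1.17, 0.37, 0.42, 0.25, 25.41]
```

{"name": "arm_command", "arguments": {
  "steps": [
    [40.1,-1.2,0.2,0.3,0.2,25.4],
    [40.1,-1.2,0.2,0.3,0.2,25.4],
    [40.1,-1.2,0.2,0.3,0.2,25.4],
    [40.1,-1.2,0.2,0.3,0.2,25.4],
    [40.1,-1.2,0.2,0.3,0.2,25.4],
    [40.1,-1.2,0.2,0.3,0.2,25.4],
    [40.1,-1.2,0.2,0.3,0.2,25.4],
    [40.1,-1.2,0.2,0.3,0.2,25.4],
    [40.1,-1.2,0.2,0.3,0.2,25.4],
    [40.1,-1.2,0.2,0.3,0.2,25.4],
    [40.1,-1.2,0.2,0.3,0.2,25.4],
    [40.1,-1.2,0.2,0.3,0.2,25.4]
  ]
}}

```text
t: 14.12
eef_pos: [504.4, 152.6, 273.1]
tcp_rot: [-3.136, -0.002, 1.418]
ft_force: [0.8, 0.0, -0.1]
opening: 0.147
```

{"name": "arm_command", "arguments": {
  "steps": [
    [0,0,0,0,0,0],
    [0,0,0,0,0,0]
  ]
}}

```text
t: 14.28
eef_pos: [505.3, 150.6, 273.1]
tcp_rot: [-3.136, -0.002, 1.414]
ft_force: [0.5, 0.8, -0.1]
opening: 0.145
```

```bash
python3 -c "
from h import *
print(go(506,151,215,np.radians(81.1)))"
```

```text
[0.04, 0.09, 5.81, -0.3, -0.11, -0.07]
```

{"name": "arm_command", "arguments": {
  "steps": [
    [0,0.1,3,-0.3,-0.1,0],
    [0,0.1,5.0,-0.3,-0.1,0],
    [0,0.1,5.8,-0.3,-0.1,0],
    [0,0.1,5.8,-0.3,-0.1,0],
    [0,0.1,5.8,-0.3,-0.1,0]
  ]
}}

```text
t: 14.7
eef_pos: [506.0, 150.6, 214.9]
tcp_rot: [-3.141, 0.0, 1.414]
ft_force: [0.4, -0.1, 0.4]
opening: 0.144
```

{"name": "arm_command", "arguments": {
  "jaw": 3.0,
  "steps": [
    [0,0,0,0,0,0],
    [0,0,0,0,0,0],
    [0,0,0,0,0,0],
    [0,0,0,0,0,0],
    [0,0,-3,0,0,0],
    [0,0,-6,0,0,0],
    [0,0,-8,0,0,0],
    [0,0,-8,0,0,0]
  ]
}}

```text
t: 15.37
eef_pos: [506.0, 151.7, 298.9]
tcp_rot: [3.136, -0.002, 1.416]
ft_force: [-0.4, 0.6, 0.4]
opening: 0.315
```

```bash
python3 -c "
from h import *
print(go(437,-312,265,np.radians(101.3)))"
```

```text
[-46.88, 0.33, 3.3, 0.34, -0.06, -20.19]
```

{"name": "arm_command", "arguments": {
  "jaw": 4.0,
  "steps": [
    [-46.9,0.3,2.8,0.3,0,-20.2],
    [-46.9,0.3,2.8,0.3,0,-20.2],
    [-46.9,0.3,2.8,0.3,0,-20.2],
    [-46.9,0.3,2.8,0.3,0,-20.2],
    [-46.9,0.3,2.8,0.3,0,-20.2],
    [-46.9,0.3,2.8,0.3,0,-20.2],
    [-46.9,0.3,2.8,0.3,0,-20.2],
    [-46.9,0.3,2.8,0.3,0,-20.2],
    [-46.9,0.3,2.8,0.3,0,-20.2],
    [-46.9,0.3,2.8,0.3,0,-20.2],
    [-46.9,0.3,2.8,0.3,0,-20.2],
    [-46.9,0.3,2.8,0.3,0,-20.2]
  ]
}}

```text
t: 16.37
eef_pos: [435.0, -315.8, 266.3]
tcp_rot: [-3.136, -0.001, 1.766]
ft_force: [0.4, 1.0, -0.2]
opening: 0.421
```

{"name": "arm_command", "arguments": {
  "steps": [
    [0,0,0,0,0,0],
    [0,0,0,0,0,0]
  ]
}}

```text
t: 16.53
eef_pos: [435.4, -313.2, 266.2]
tcp_rot: [-3.136, -0.002, 1.766]
ft_force: [-0.6, 0.1, 0.8]
opening: 0.419
```

```bash
python3 -c "
from h import *
print(go(437,-312,262,np.radians(101.3)))
m=camera_model('wrist');im=read_camera('wrist');np.save('w4.npy',m)
cv2.imwrite('pics/w4.png',im[...,::-1])"
```

```text
[0.09, 0.18, 0.42, -0.33, -0.12, -0.14]
```

View pics/w4.png

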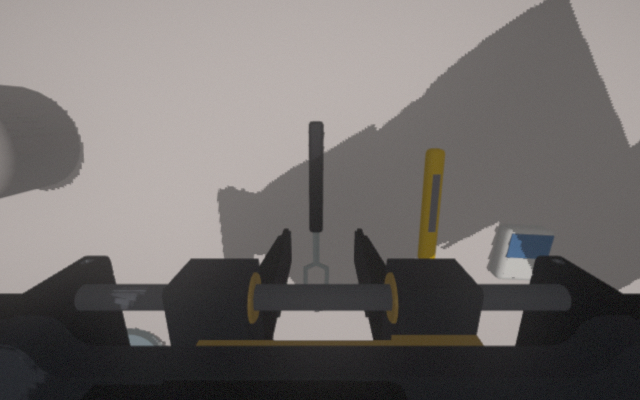

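The handle is at column 316, rows 122–232, between the fingers. The yellow brush is well clear at column 430. A jar and a cup stand to the left, so I check the gripper body's clearance to them.

```bash
python3 -c "
from h import *
m=np.load('w4.npy',allow_pickle=True).item()
print('tail,front',cast(m,[[316,122],[316,232]],8))
for z in(0,60,90): print(z,'cup',cast(m,[[140,330]],z),'jar',cast(m,[[82,150],[60,187]],z))
"
```

```text
tail,front [[ 362.05438806 -331.45380102]
 [ 453.92732598 -313.83515004]]
0 cup [[ 596.45312953 -467.78219504]] jar [[ 422.52402074 -519.21783421]
 [ 458.87357479 -538.93803988]]
60 cup [[ 537.72020328 -433.84464179]] jar [[ 406.11661963 -472.76345469]
 [ 433.62053551 -487.68476231]]
90 cup [[ 508.35374015 -416.87586517]] jar [[ 397.91291907 -449.53626493]
 [ 420.99401587 -462.05812353]]
```

{"name": "arm_command", "arguments": {
  "steps": [
    [-0.3,0.1,0,-0.3,-0.1,0],
    [-0.3,0.1,3.5,-0.3,-0.1,0],
    [-0.3,0.1,7.2,-0.3,-0.1,0],
    [-0.3,0.1,7.3,-0.3,-0.1,0],
    [-0.3,0.1,7.3,-0.3,-0.1,0]
  ]
}}

```text
t: 17.0
eef_pos: [437.7, -313.9, 193.0]
tcp_rot: [-3.141, -0.001, 1.77]
ft_force: [0.1, -0.6, -1.0]
opening: 0.418
```

{"name": "arm_command", "arguments": {
  "jaw": 0,
  "steps": [
    [0,0,0,0,0,0],
    [0,0,0,0,0,0],
    [0,0,0,0,0,0],
    [0,0,0,0,0,0],
    [0,0,0,0,0,0],
    [0,0,0,0,0,0],
    [0,0,-2,0,0,0],
    [0,0,-5,0,0,0],
    [0,0,-8,0,0,0],
    [0,0,-8,0,0,0]
  ]
}}

```text
t: 17.83
eef_pos: [437.7, -315.4, 278.7]
tcp_rot: [3.138, 0.006, 1.768]
ft_force: [0.6, 0.0, 1.2]
opening: 0.125
```

```bash
python3 -c "
from h import *
print(go(515,208,275,np.radians(81.1)))"
```

```text
[49.81, 17.84, 0.13, 0.29, 0.31, 20.2]
```

{"name": "arm_command", "arguments": {
  "steps": [
    [49.8,18.0,0,0.3,0.3,20.2],
    [49.8,18.0,0,0.3,0.3,20.2],
    [49.8,18.0,0,0.3,0.3,20.2],
    [49.8,18.0,0,0.3,0.3,20.2],
    [49.8,18.0,0,0.3,0.3,20.2],
    [49.8,18.0,0,0.3,0.3,20.2],
    [49.8,18.0,0,0.3,0.3,20.2],
    [49.8,18.0,0,0.3,0.3,20.2],
    [49.8,18.0,0,0.3,0.3,20.2],
    [49.8,18.0,0,0.3,0.3,20.2],
    [49.8,18.0,0,0.3,0.3,20.2],
    [49.8,18.0,0,0.3,0.3,20.2]
  ]
}}

```text
t: 18.83
eef_pos: [510.5, 175.4, 273.5]
tcp_rot: [-3.136, -0.004, 1.416]
ft_force: [1.3, 0.2, -1.0]
opening: 0.121
```

{"name": "arm_command", "arguments": {
  "steps": [
    [0,0,0,0,0,0],
    [0,0,0,0,0,0],
    [0,0,0,0,0,0]
  ]
}}

```text
t: 19.08
eef_pos: [510.4, 173.1, 273.3]
tcp_rot: [-3.135, -0.003, 1.416]
ft_force: [0.1, -0.7, -0.7]
opening: 0.12
```

```bash
python3 -c "
from h import *
print(go(517,208,275,np.radians(81.1)))"
```

```text
[3.55, 0.11, -0.16, -0.38, -0.18, 0.04]
```

{"name": "arm_command", "arguments": {
  "steps": [
    [2,0.1,-0.1,-0.4,-0.2,0],
    [3.5,0.1,-0.1,-0.4,-0.2,0],
    [3.5,0.1,-0.1,-0.4,-0.2,0],
    [3.5,0.1,-0.1,-0.4,-0.2,0],
    [3.5,0.1,-0.1,-0.4,-0.2,0]
  ]
}}

```text
t: 19.5
eef_pos: [517.1, 206.3, 274.7]
tcp_rot: [3.141, 0.0, 1.414]
ft_force: [0.4, -0.6, -0.2]
opening: 0.121
```

```bash
python3 -c "
from h import *
print(go(517,208,214,np.radians(81.1)))
cv2.imwrite('pics/w5.png',read_camera('wrist')[...,::-1])"
```

```text
[0.17, -0.04, 6.07, 0.03, 0.01, -0.07]
```

View pics/w5.png

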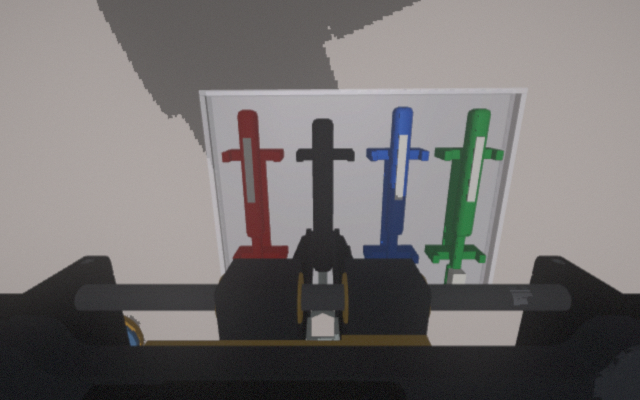

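Red, blue and green are seated straight in their lanes, and the scraper is over the black rest at column 323. I lower it.

{"name": "arm_command", "arguments": {
  "steps": [
    [0.1,0,3,0,0,0],
    [0.1,0,5.0,0,0,0],
    [0.1,0,6.0,0,0,0],
    [0.1,0,6.0,0,0,0],
    [0.1,0,6.0,0,0,0]
  ]
}}

```text
t: 19.97
eef_pos: [517.5, 208.0, 214.8]
tcp_rot: [3.141, 0.0, 1.415]
ft_force: [0.4, -0.6, 0.1]
opening: 0.125
```

{"name": "arm_command", "arguments": {
  "jaw": 3.0,
  "steps": [
    [0,0,0,0,0,0],
    [0,0,0,0,0,0],
    [0,0,0,0,0,0],
    [0,0,0,0,0,0],
    [0,0,-3,0,0,0],
    [0,0,-7,0,0,0],
    [0,-4,-11,0,0,0],
    [0,-8,-15,0,0,0],
    [0,-10,-17,0,0,0],
    [0,-10,-17,0,0,0],
    [0,-10,-17,0,0,0]
  ]
}}

```text
t: 20.88
eef_pos: [416.2, 224.5, 387.9]
tcp_rot: [3.136, -0.003, 1.417]
ft_force: [-0.1, 0.5, 0.5]
opening: 0.314
```

```bash
python3 - <<'E'
from h import *
m=camera_model('wrist');im=read_camera('wrist');s=read_camera('scene')
np.save('w6.npy',m);cv2.imwrite('pics/w6.png',im[...,::-1]);cv2.imwrite('pics/s6.png',s[...,::-1])
E
```

```text
(no output)
```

View pics/w6.png

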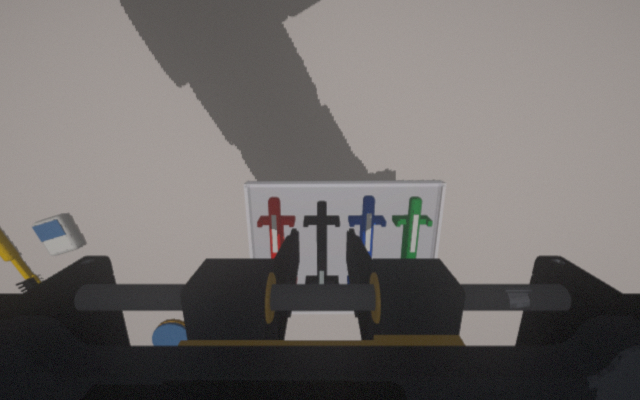

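View pics/s6.png

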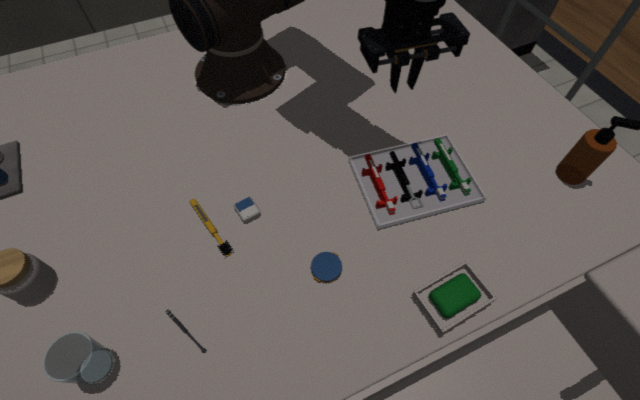

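All four are in their lanes in both views. Yellow (210,227) and the pick (186,331) are unmoved. I make one numeric check of the along-lane position and then hand in.

```bash
python3 - <<'E'
from h import *
m=np.load('w6.npy',allow_pickle=True).item();im=cv2.imread('pics/w6.png')[...,::-1]
a=np.radians(-8.9);A=np.array([np.cos(a),np.sin(a)]);N=np.array([-A[1],A[0]])
for c,p,b,L in [("red",(274,197),(506,151),80),("black",(322,201),(515,208),75),("blue",(369,196),(523,266),80),("green",(415,197),(532,323),80)]:
    d=cast(m,[p],29 if L==75 else 32)[0]-b;print(c,"along err",round(d@A+L,1),"across",round(d@N,1))
w0=cv2.imread('pics/scene0.png');w1=cv2.imread('pics/s6.png')
for b in((185,195,238,260),(160,304,210,355)):
    u0,v0,u1,v1=b;print(cv2.phaseCorrelate(*[cv2.cvtColor(w[v0:v1,u0:u1],6).astype(np.float32) for w in(w0,w1)])[0])
E
```

```text
red along err -2.5 across 2.6
black along err -1.7 across 2.3
blue along err -2.9 across 0.0
green along err -1.8 across -2.5
(0.010538882448692277, -0.0823042642734606)
(0.05017332044071665, -0.11425261514719764)
```

```bash
python3 -c "
from cell import *
print(state()['qvel'].round(3));print(job_done())"
```

```text
[-0.013  0.044 -0.005 -0.    -0.004 -0.002]
the job is handed in; nothing more can be done
None
```

The red, blue and green brushes are each on the rest of their own colour and the tongue scraper is on the black rest, all placed at the first attempt. I handed the job in at about 21 s; no verdict is reported.

- **Position:** the last wrist picture put every tail end within 3 mm of its target, both along and across the lane (limit 15 mm). All four look straight and seated in both notches.
- **Height and level:** I judged these from the pictures only and did not measure them.
- **Left in place:** between the first and last scene pictures the yellow brush and ear pick shifted about 0.1 px, so they did not move.
- **Forces:** the readings I saw stayed below about 2 N.
- **Disagreement:** the side camera put the rests 4–10 mm away from where the scene and wrist views did. I used the scene and wrist values, and the final check agreed with them.

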